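# Close the guard, switch on and start the rivet press

## Task

Run the small rivet press without picking anything up: first push its hinged guard down until it is fully closed, then switch the power on by pressing down the raised half of the rocker, then press the round start button all the way down and let it come back up. Keep to that order, do not press the square stop key, and leave the loose things on the table where they are.

Things in the scene. Friction and masses are not known exactly. Their poses are not given: they have to be found in the camera images.
- press: Rivet press, fixed: dark base plate 196 x 130 x 12 mm, grey head block 86 mm high at the rear, an open-topped work nest in front, covered by a hinged guard flap. Origin: centre of the base plate's underside, z up; its x axis points from the nest (front, towards the robot) to the head (rear). The guard's hinge line is parallel to its y axis at x = +28 mm, z = 60 mm.
- guard_strip (a point): Point on the guard's upper face, in the middle of its bright metal front strip, 90 mm from the hinge; moves with the guard. The guard is a flat flap 116 mm wide, 4 mm thick, 120 mm long from hinge to free front edge. Closed, it lies level with its upper face 64 mm above the table, its free edge at x = -92 mm of the press.
- guard (a joint): Guard angle in rad: 0 = fully closed (level), grows as the free front edge rises; starts between 0.35 and 0.6. A friction hinge: the guard stays where it is left and needs 2 to 3 N at the front strip to push down.
- rocker_box: Power switch, fixed: grey box 100 x 64 x 36 mm with one black two-sided rocker 68 mm long (along the box's x) and 36 mm wide. Origin: centre of the underside, z up, x axis along the rocker, roughly away from the robot. The half on the +x side stands up at the start.
- rocker_pivot (a point): Middle of the rocker on its pivot line, 44 mm above the table. When off, the -x half is level at this height and the +x half slopes up from here at 0.40 rad, reaching 31 mm out in x and 13 mm higher. When on, the +x half lies level at this height and the -x half slopes up.
- rocker (a joint): Rocker angle in rad: 0 = off, 0.40 = fully on (+x half pressed down level). Stays where it is left; needs about 3 N at 20 mm from the pivot.
- start_box: Start control, fixed: grey box 84 x 84 x 40 mm with a black round mushroom button, 46 mm across, on top. Origin: centre of the underside, z up.
- start_top (a point): Centre of the round button's top face (flat 30 mm across), 64 mm above the table when up; moves with the button.
- start (a joint): Travel of the start button in m: 0 = up, 0.008 = all the way down. A spring returns it: 1.5 N to begin, 5.5 N at the bottom. The punch in the press nest moves forward with it.
- stop_box: Stop control, fixed: the same grey box 84 x 84 x 40 mm with a black square key, 34 x 34 mm, on top at 64 mm height. Not to be pressed. Origin: centre of the underside. The power switch, start and stop boxes may change places.
- stop (a joint): Travel of the square stop key in m: 0 = up, 0.008 = down; spring as the start button.
- oil_can: Loose small oil can, white with dark red band, 38 mm across, 118 mm high. Origin: centre of the underside.
- eraser: Loose eraser in a white sleeve, pink end, 19 x 43 x 13 mm. Origin: centre of the underside.
- washer_box: Loose white and green carton, 36 x 50 x 22 mm. Origin: centre of the underside.
- glue_small: Loose white glue bottle with orange nozzle, 32 mm across, 85 mm high. Origin: centre of the underside.
- leather_roll: Loose dark brown leather roll standing upright, 33 mm across, 58 mm high. Origin: centre of the underside.
Mind the look-alikes: they are no part of the job. Leave any brown or orange look-alike of the rocker_box alone.

How it is judged:
By the outcome, as a careful person would: the job done as asked, in the order asked, and still so for the second after the job is handed in, with the robot touching nothing.
It also fails if it takes over 54 s, if anything falls off the work surface, if the arm or the gripper's body presses on something with over 40 N, if the wrist force passes 120 N, or if a joint passes its speed limit or range.

## Robot

A 6-joint arm with a two-finger parallel gripper is mounted at the origin on a cart in front of the work surface, level with it; the furniture and walls round the work are solid. World frame = base frame: x ahead of the robot, y to its left, z up, the work surface at z = 0. Lengths are in mm, angles in rad, forces in N, time in s.
With the tool pointing down it reaches from about 350 to 875 mm from the base axis. Payload 4.2 kg.
Tool frame: the origin (TCP) lies on the mounting face of the last link; the fingertips stand 173 mm ahead of it and the grasp point (between the pads) lies grip_point_offset ahead of it (grip_point_offset is the distance from the TCP to the grasp point, in mm); z points along the fingers, y is the line along which they close (so a half turn about z gives the same grasp; the last joint's range is limited). The gripper opens to 85 mm and grips with 20 to 120 N. Pads are 22 mm wide; open, the fingers measure 114 mm over their backs; the gripper's body (76 mm by 85 mm) begins 54 mm behind the grasp point. The pads swing forward as they close: fully open they stand 13 mm farther back than shut.
Start: joints at [0.259, 0.385, 0.008, 0, -1.194, -0.259], TCP at [624.98, 0.025, 404.712] pointing down, gripper open.
Joint ranges: [-3.14, 3.14], [-1.21, 2.06], [-1.07, 1.41], [-3.16, 2.05], [-2.99, -0.16], [-3.1, 3.1]. Speed limits (rad/s): [2.79, 2.79, 3.14, 3.14, 3.14, 3.14].

## Interface

Orientations are given as a unit quaternion [x, y, z, w].
In Python, from bench import read_state, get_image, job_done, recognise, place_of, grip_point_offset gives the robot as it stands. The module is installed in compiled form; this text tells all that it offers.
- The arm moves only by the tool carry_out, never from a script. Its arguments are lists of equal length, an entry for each row: "slide": the shift along the tool's x, y, z in m, a list of three; "roll": the turn about the tool's z in degrees; "claw": the finger opening in m, from 0 to 0.0854. A call has 1 to 8 rows; each row is the pose to reach, as a shift and turn from the pose commanded when the call began, along the tool's axes at that moment; what a row does not reach only later rows make up. A row lasts 1/8 s, in which the tool goes at most 62.5 mm and 10.7 degrees, less where a joint would pass 70% of its speed; a pose out of reach is approached as far as the arm can. A call with a gripper value outside its range is refused whole. The fingers move at their own pace and stop on an object; the grip force is fixed at half the most. Time passes only in rows, so rows that repeat a pose let the fingers close. It gives the time, the measured TCP pose, the force, the opening and the grip force at its end, in the units of the state.
- read_state(): the state, without advancing time (a new reading comes with each control period).
- get_image(name): name is "scene" or "side" or "wrist"; returns a dict with "img" (384x512x3 uint8, red, green, blue), "z_map" (384x512 float32, mm along the optical axis (not along the pixel's ray), 0 where there is no reading), "mtx" (3x3 intrinsics, pixels), "world_from_camera" (4x4, takes a point from camera to world coordinates); the wrist camera has in their place "T_tool_cam" (4x4, takes a point from camera to tool coordinates, whose origin is the TCP and whose axes are the flange's). Camera axes: x right, y up, looking along -z (the intrinsics and any distortion apply to the point x, -y, -z); pixel columns grow to the right and rows downward; lengths in mm; the calibration is good to about 2 mm. A picture is of the moment at which its call begins: read the wrist's pose just before it.
- job_done(): hands the job in; it is judged then, once.
Trained networks look in a picture, given as the dict that the camera call returned (one of the last four; its "shot" number tells which), for a name from the list of things; names that differ only in an ending like _2 or _b are one class to them, and where a whole thing is asked for, a point or a joint stands for the part that bears it (a point fixed in the world has none). Each returns a list of dicts, best first, with "conf" (0 to 1); they miss things now and then, are a little off and sometimes report something else, mostly with a low value. They report only what shows in the picture. A call takes as long as a camera call. They do not tell look-alikes from the thing itself.
- recognise(picture, thing): "at" ([column, row] in pixels, amid what is visible of it).
- place_of(picture, thing): "at" ([column, row] in pixels: a listed point, or the origin of a listed thing).
The state is a dict: "clock": time; "joints": joint angles; "joint_vel": joint speeds; "joint_efforts": joint torques, N m; "position": TCP position; "ee_rot": TCP orientation; "contact_force": force on the tool from outside, world axes, zero at the start; "wrist_torque": the same for the moment, N m; "gripper_width": finger opening in mm; "grasp_force": force on a finger pad.
Only numpy, scipy, OpenCV 4.12 (cv2) and the standard library are available. Lean on these libraries where they do the work, as an engineer would, in place of code of your own. Each camera call takes 0.05 s, during which the arm holds its last target. There are 200 camera calls.

## Working session

There is one attempt and no reset: what is moved stays moved. The work goes in short steps, Python scripts to look and compute and a tool call to move; the robot and the scene stay as the last step left them, time stands still between calls to the robot, and variables do not carry over. Pictures are saved under pics/ and viewed, at most 10 in all, crops included, and the job is handed in when it is done.

Besides the shell and the picture viewer there is one more tool, called in YAML: its name, and indented under it one key for each argument. carry_out: Moves the arm, as the interface text tells. Its arguments: {"type":"object","properties":{"slide":{"type":"array"},"roll":{"type":"array"},"claw":{"type":"array"}},"required":["slide","roll","claw"]}

```bash
mkdir -p pics; cat > h.py <<'E'
import numpy as np, cv2
from scipy.spatial.transform import Rotation as R
from bench import *
def pose():
    s=read_state(); T=np.eye(4); T[:3,:3]=R.from_quat(s['ee_rot']).as_matrix(); T[:3,3]=s['position']; return T
def shot(n):
    T=pose() if n=='wrist' else None
    p=get_image(n); p['W']=T@p['T_tool_cam'] if n=='wrist' else p['world_from_camera']; return p
def ray(p,at):
    K=p['mtx']; d=np.array([(at[0]-K[0,2])/K[0,0],-(at[1]-K[1,2])/K[1,1],-1.])
    return p['W'][:3,3],p['W'][:3,:3]@d
def at_z(p,at,z):
    o,d=ray(p,at); return o+d*(z-o[2])/d[2]
def at_depth(p,at):
    c,r=int(round(at[0])),int(round(at[1])); w=p['z_map'][max(r-2,0):r+3,max(c-2,0):c+3]; w=w[w>0]
    if not len(w): return None
    o,d=ray(p,at); return o+d*np.median(w)
E
python3 - <<'E'
from h import *
print({k:np.round(v,3) for k,v in read_state().items()},grip_point_offset)
H={'guard_strip':None,'rocker_pivot':44,'start_top':64,'press':0,'rocker_box':0,'start_box':0,'stop_box':0,'oil_can':0,'glue_small':0,'leather_roll':0}
for n in ['scene','wrist']:
    p=shot(n); cv2.imwrite(f'pics/{n}0.png',p['img'][:,:,::-1]); print(n,[k for k in p])
    for t,z in H.items():
        for r in place_of(p,t)[:3]:
            print(t,np.round(r['conf'],2),np.round(r['at']),'z',None if z is None else np.round(at_z(p,r['at'],z)),'d',at_depth(p,r['at']))
E
```

```text
{'clock': np.float64(0.0), 'joints': array([ 0.259,  0.386,  0.007, -0.   , -1.194, -0.259]), 'joint_vel': array([-0.001, -0.   ,  0.002,  0.001,  0.   , -0.   ]), 'joint_efforts': array([-1.0000e-03, -3.9229e+01,  1.8840e+01,  4.1860e+00, -5.0000e-03,
        0.0000e+00]), 'position': array([6.24802e+02, 4.20000e-02, 4.03617e+02]), 'ee_rot': array([-0.707,  0.707,  0.001, -0.001]), 'contact_force': array([ 0.273, -0.809, -0.42 ]), 'wrist_torque': array([-0.017,  0.045,  0.022]), 'grasp_force': np.float64(0.0), 'gripper_width': np.float64(84.925)} 154.70000000000002
scene ['img', 'z_map', 'mtx', 'world_from_camera', 'shot', 'W']
guard_strip 0.69 [283. 182.] z None d [626.2908002  -32.15926096 108.6350379 ]
rocker_pivot 0.86 [172. 195.] z [341. 236.  44.] d [341.18329564 236.94471435  42.98659107]
rocker_pivot 0.81 [234. 248.] z [ 338. -102.   44.] d [ 336.49737982 -103.77464021   45.95586065]
rocker_pivot 0.75 [240. 181.] z [581. 139.  44.] d [579.93730256 137.64676476  45.50807158]
start_top 0.45 [304. 257.] z [ 450. -281.   64.] d [ 500.62970373 -247.60211133   -2.2931621 ]
press 0
[... 1142 characters left out ...]
64 [287. 282.] z [580. 134.  44.] d [580.33408505 133.82099033  44.89939356]
rocker_pivot 0.63 [420. 215.] z [428.  47.  44.] d [429.07664031  46.47000893  45.07382114]
press 0.9 [216. 138.] z [668. -39.   0.] d [657.77773166 -46.01390279  89.97426821]
press 0.67 [240. 329.] z [641. 239.   0.] d [640.30817487 221.60616315  21.47277834]
rocker_box 0.87 [403. 201.] z [428.  42.   0.] d [446.89579395  31.63728037  36.7176961 ]
rocker_box 0.82 [282. 264.] z [582. 132.   0.] d [586.21744622 111.51131139  38.53135599]
rocker_box 0.81 [498.  79.] z [ 335. -106.    0.] d [ 363.79873587 -101.98114722   36.75201687]
oil_can 0.81 [241. 329.] z [639. 239.   0.] d [638.65100569 221.8165125   21.21874699]
```

```bash
python3 -c "
import cv2
a=cv2.imread('pics/scene0.png');cv2.imwrite('pics/s1.png',cv2.resize(a[140:320,130:390],None,fx=3,fy=3,interpolation=cv2.INTER_CUBIC))"
```

```text
(no output)
```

View pics/s1.png

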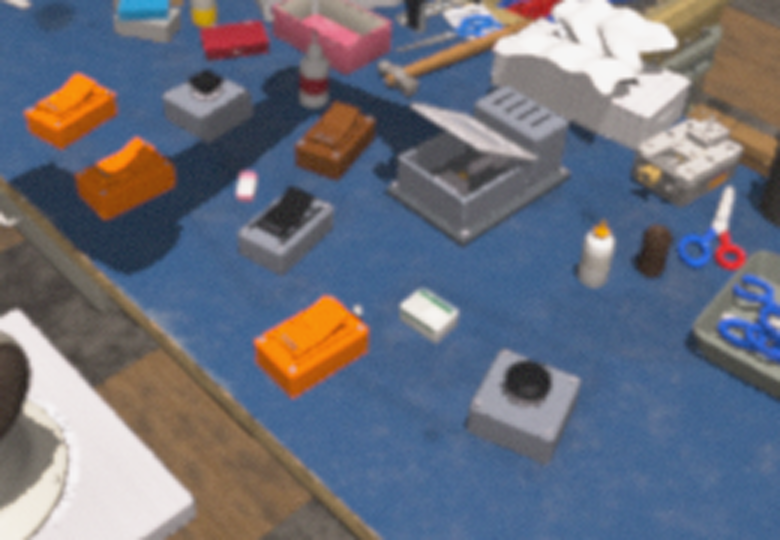

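View pics/wrist0.png

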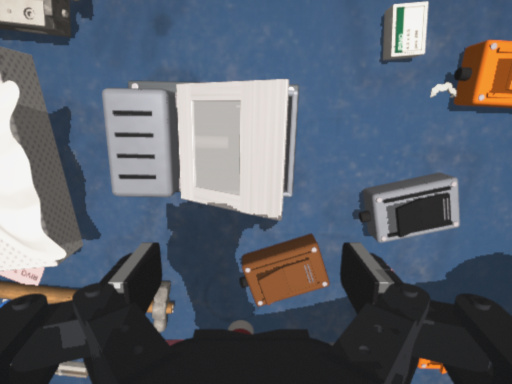

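The scene shows one grey press, with its guard raised at wrist pixel (250,150). There are five rocker-type boxes. At crop pixels, three are orange (70,110), (125,180), (310,345), one is brown (335,140) and one is grey (285,228), which is also at wrist (412,208). Only the grey one fits the description. The round black button is at crop (527,380), and the square stop key is at (205,85). I'll confirm with an enlarged crop and get the geometry from depth.

```bash
python3 - <<'E'
from h import *
p=shot('wrist'); K=p['mtx']
v,u=np.mgrid[0:384,0:512]; z=p['z_map']
P=np.stack([(u-K[0,2])/K[0,0]*z,-(v-K[1,2])/K[1,1]*z,-z],-1)@p['W'][:3,:3].T+p['W'][:3,3]
P[z==0]=np.nan
def rect(m,n):
    q=P[m][:,:2].astype(np.float32); (c,s,a)=cv2.minAreaRect(q); print(n,len(q),np.round(c,1),np.round(s,1),round(a,1),np.round(np.median(P[m],0),1))
rk=np.zeros(z.shape,bool); rk[170:245,352:468]=1
dark=p['img'].max(2)<50
rect(rk&(abs(P[...,2]-36)<3)&~dark,'box top')
m=rk&dark&(P[...,2]>40); rect(m,'rocker')
rect(m&(P[...,2]>50),'raised')
hd=np.zeros(z.shape,bool); hd[80:200,95:176]=1
rect(hd&(abs(P[...,2]-86)<4),'head')
for c in range(380,465,6):
    r=int(216-(c-420)*.2); print(c,r,np.round(P[r,c],0))
for c in range(180,292,12): print(c,150,np.round(P[150,c],0))
cv2.imwrite('pics/rk.png',cv2.resize(p['img'][160:255,345:475,::-1],None,fx=5,fy=5,interpolation=cv2.INTER_CUBIC))
s=shot('scene'); cv2.imwrite('pics/st.png',cv2.resize(s['img'][245:305,275:335,::-1],None,fx=6,fy=6))
print(at_z(s,(305.7,266.7),64),at_depth(s,(305.7,266.7)),[ (r['at'],r['conf']) for r in recognise(s,'start_top')])
E
```

```text
box top 2226 [429.2  43.7] [99.9 63.8] 12.3 [448.8  35.4  36.4]
rocker 1417 [429.7  43.5] [72.1 45.4] 13.0 [430.   43.7  45.7]
raised 454 [450.3  47.7] [22.  34.5] 12.0 [452.1  47.4  54.5]
head 6773 [732.9 -39.3] [103.3  61. ] 88.6 [731.8 -42.7  86.5]
380 224 [470.  60.  37.]
386 222 [463.  58.  36.]
392 221 [456.  57.  36.]
398 220 [460.  48.  57.]
404 219 [453.  47.  56.]
410 218 [443.  48.  50.]
416 216 [434.  47.  46.]
422 215 [426.  46.  44.]
428 214 [419.  45.  44.]
434 213 [413.  44.  45.]
440 212 [406.  43.  44.]
446 210 [400.  40.  46.]
452 209 [387.  42.  36.]
458 208 [nan nan nan]
464 207 [347.  50.   1.]
180 150 [698. -32.  66.]
192 150 [684. -33.  75.]
204 150 [670. -34.  82.]
216 150 [658. -34.  90.]
228 150 [646. -36.  99.]
240 150 [635. -36. 106.]
252 150 [624. -37. 112.]
264 150 [614. -38. 119.]
276 150 [604. -39. 125.]
288 150 [586. -31.  57.]
[ 426.89002998 -305.74984853   64.        ] [ 427.01960477 -305.66765696   63.82385261] [([303.7, 261.1], 0.58)]
```

View pics/rk.png

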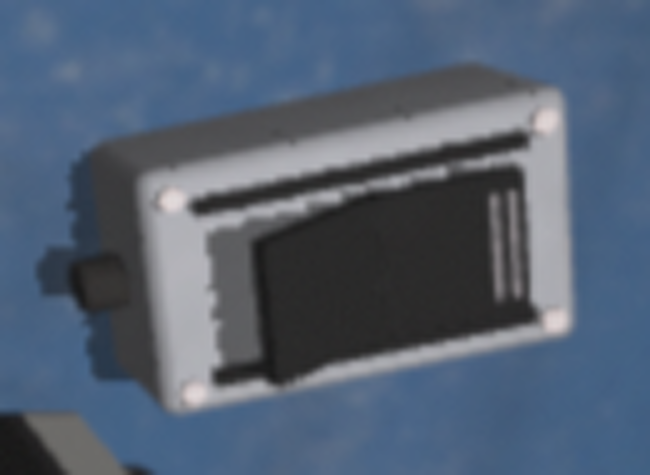

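View pics/st.png

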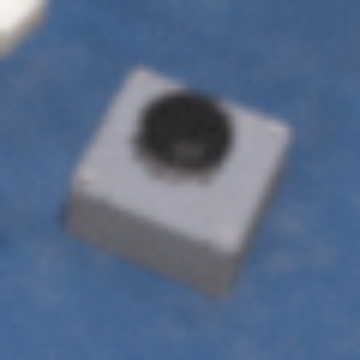

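The crops confirm both targets. The grey rocker's raised half is on the left (+x), and the button on the start box is round. The guard comes first: close the fingers and move above the strip.

carry_out:
  slide:
    - [0.02,0.005,0.03]
    - [0.037,0.01,0.06]
    - [0.037,0.01,0.08]
    - [0.037,0.01,0.08]
    - [0.037,0.01,0.09]
    - [0.037,0.01,0.1]
    - [0.037,0.01,0.11]
    - [0.037,0.01,0.12]
  roll: [0,0,0,0,0,0,0,0]
  claw: [0,0,0,0,0,0,0,0]

```text
clock: 2.25
position: [615.1, -36.9, 284.5]
ee_rot: [0.707, -0.707, 0.0, -0.0]
contact_force: [-0.1, 0.4, 1.6]
gripper_width: -0.4
grasp_force: 0.7
```

carry_out:
  slide:
    - [0,0,0.01]
    - [0,0,0.02]
    - [0,0,0.03]
    - [0,0,0.038]
    - [0,0,0.042]
    - [0,0,0.045]
    - [0,0,0.047]
    - [0,0,0.049]
  roll: [0,0,0,0,0,0,0,0]
  claw: [0,0,0,0,0,0,0,0]

```text
clock: 3.25
position: [615.1, -36.9, 237.3]
ee_rot: [0.707, -0.707, 0.0, 0.0]
contact_force: [-5.8, 1.3, 15.4]
gripper_width: -0.5
grasp_force: 7.5
```

carry_out:
  slide:
    - [0,0,0.001]
    - [0,0,0.001]
  roll: [0,0]
  claw: [0,0]

```text
clock: 3.5
position: [614.9, -36.9, 237.3]
ee_rot: [0.707, -0.707, 0.0, -0.0]
contact_force: [-6.9, 1.5, 12.4]
gripper_width: 0.1
grasp_force: 6.2
```

carry_out:
  slide:
    - [0,0,-0.03]
    - [0,0,-0.08]
    - [0,0.03,-0.13]
    - [0,0.06,-0.15]
    - [0,0.06,-0.15]
  roll: [0,0,0,0,0]
  claw: [0,0,0,0,0]

```text
clock: 4.12
position: [553.9, -37.0, 387.6]
ee_rot: [0.707, -0.707, 0.002, -0.003]
contact_force: [1.1, 0.3, -0.2]
gripper_width: 0.3
grasp_force: 0.0
```

```bash
python3 - <<'E'
from h import *
print(read_state()['position'],read_state()['clock'])
p=shot('wrist'); cv2.imwrite('pics/g.png',p['img'][:,:,::-1])
for q in [p,shot('scene')]:
    for r in place_of(q,'guard_strip')[:1]: print(r,at_depth(q,r['at']))
o=np.linalg.inv(p['W']); K=p['mtx']
for x in range(590,700,15):
    c=o@[x,-37,64,1]; u=K[0,0]*c[0]/-c[2]+K[0,2]; v=K[1,1]*-c[1]/-c[2]+K[1,2]
    if 0<u<511 and 0<v<383: print(x,round(u),round(v),np.round(at_depth(p,(u,v)),1))
E
```

```text
[553.87603254 -37.03300607 387.5804782 ] 4.125
{'at': [198.9, 184.4], 'conf': 0.88} [607.9277805  -35.84679782  64.61833584]
{'at': [280.2, 192.1], 'conf': 0.87} [624.00566484 -24.91591547  61.75096138]
590 217 183 [589.9 -37.1  64.5]
605 202 183 [604.9 -37.1  64.5]
620 187 183 [619.9 -37.1  64.4]
635 172 183 [635.1 -36.9  63.6]
650 157 183 [650.2 -36.9  63.5]
665 142 183 [665.3 -36.8  63.3]
680 127 183 [679.9 -37.1  64.3]
695 112 183 [694.8 -37.1  64.5]
```

The guard is level: depth reads about 64 mm along its whole length. Next is the rocker's +x half at about (453, 49).

carry_out:
  slide:
    - [-0.03,0.035,0.02]
    - [-0.06,0.07,0.06]
    - [-0.086,0.102,0.1]
    - [-0.086,0.102,0.13]
    - [-0.086,0.102,0.145]
    - [-0.086,0.102,0.153]
    - [-0.086,0.102,0.16]
    - [-0.086,0.102,0.165]
  roll: [0,0,0,0,0,0,0,0]
  claw: [0,0,0,0,0,0,0,0]

```text
clock: 5.32
position: [454.1, 49.3, 220.1]
ee_rot: [0.707, -0.707, 0.001, -0.001]
contact_force: [1.6, -0.8, 2.1]
gripper_width: -0.2
grasp_force: 1.1
```

carry_out:
  slide:
    - [0,0,0.003]
    - [0,0,0.006]
    - [0,0,0.007]
    - [0,0,0.0075]
  roll: [0,0,0,0]
  claw: [0,0,0,0]

```text
clock: 5.82
position: [453.7, 49.4, 216.6]
ee_rot: [0.708, -0.706, 0.001, -0.001]
contact_force: [-10.4, 1.2, 39.5]
gripper_width: -0.1
grasp_force: 19.8
```

carry_out:
  slide:
    - [0,0,-0.03]
    - [0,0,-0.08]
    - [0.04,-0.01,-0.14]
    - [0.08,-0.01,-0.17]
    - [0.09,-0.01,-0.18]
    - [0.09,-0.01,-0.18]
  roll: [0,0,0,0,0,0]
  claw: [0,0,0,0,0,0]

```text
clock: 6.58
position: [462.3, -41.5, 391.9]
ee_rot: [-0.706, 0.708, 0.0, 0.0]
contact_force: [-0.1, -0.6, -0.4]
gripper_width: -0.2
grasp_force: 0.0
```

```bash
python3 - <<'E'
from h import *
print(read_state()['position'],read_state()['clock'])
p=shot('wrist'); s=shot('scene')
cv2.imwrite('pics/after.png',np.hstack([cv2.resize(p['img'],(400,300)),cv2.resize(s['img'][140:320,130:370],(400,300))])[:,:,::-1])
for q in (p,s):
  o=np.linalg.inv(q['W']); K=q['mtx']
  for d in range(-28,32,8):
    c=o@[429.2+d*.977,43.7+d*.213,46,1]; u=K[0,0]*c[0]/-c[2]+K[0,2]; v=K[1,1]*-c[1]/-c[2]+K[1,2]
    if 0<u<511 and 0<v<383: print(d,round(u),round(v),np.round(at_depth(q,(u,v)),1))
E
```

```text
[462.30896448 -41.46807933 391.92717644] 6.575
-28 304 246 [403.8  32.9  56.4]
-20 297 248 [410.7  36.4  52.5]
-12 290 249 [417.9  39.7  49.1]
-4 283 250 [425.3  42.9  45.9]
4 276 252 [450.9 -49.4 238.8]
12 270 253 [454.  -49.2 239.7]
20 263 255 [457.5 -53.5 249.6]
28 256 256 [460.3 -53.3 250.5]
-28 221 215 [399.7  34.9  49.2]
-20 222 213 [405.   33.5  52.7]
-12 224 212 [415.7  38.8  48.6]
-4 225 211 [426.1  43.9  44.9]
4 226 210 [434.8  46.6  43.7]
12 228 208 [443.4  49.3  42.6]
20 229 207 [450.9  50.7  43. ]
28 231 206 [458.8  52.4  43. ]
```

View pics/after.png

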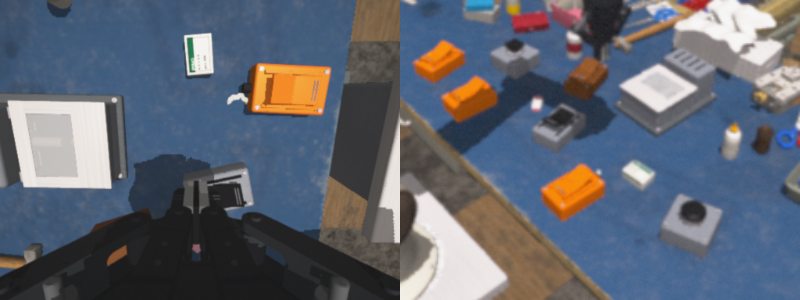

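The rocker is on: its +x half is level at about 43 mm and the −x half is raised. The guard is still closed. Next I'll move towards the round button at scene panel (693,210) and measure it up close.

carry_out:
  slide:
    - [0.05,0.01,0]
    - [0.1,0.02,0]
    - [0.15,0.035,0]
    - [0.19,0.035,0]
    - [0.19,0.035,0]
  roll: [0,0,0,0,0]
  claw: [0,0,0,0,0]

```text
clock: 7.3
position: [427.9, -231.9, 390.1]
ee_rot: [-0.706, 0.708, 0.002, -0.001]
contact_force: [-1.2, -0.4, 0.1]
gripper_width: -0.0
grasp_force: 0.0
```

```bash
python3 - <<'E'
from h import *
print(read_state()['position'],read_state()['clock'])
p=shot('wrist'); K=p['mtx']; z=p['z_map']
cv2.imwrite('pics/st2.png',p['img'][:,:,::-1])
for r in place_of(p,'start_top')[:2]: print(r,at_z(p,r['at'],64),at_depth(p,r['at']))
v,u=np.mgrid[0:384,0:512]
P=np.stack([(u-K[0,2])/K[0,0]*z,-(v-K[1,2])/K[1,1]*z,-z],-1)@p['W'][:3,:3].T+p['W'][:3,3]
m=(z>0)&(np.hypot(P[...,0]-427,P[...,1]+306)<45)&(abs(P[...,2]-64)<3)
print(cv2.minEnclosingCircle(P[m][:,:2].astype(np.float32)),np.median(P[m],0))
E
```

```text
[ 427.94994126 -231.93577471  390.11695754] 7.3
{'at': [240.5, 106.9], 'conf': 0.86} [ 436.15388439 -305.35486544   64.        ] [ 436.14109561 -305.34638296   64.45277385]
((434.94036865234375, -303.13861083984375), 21.49116325378418) [ 434.80827083 -302.61309042   63.97813058]
```

View pics/st2.png

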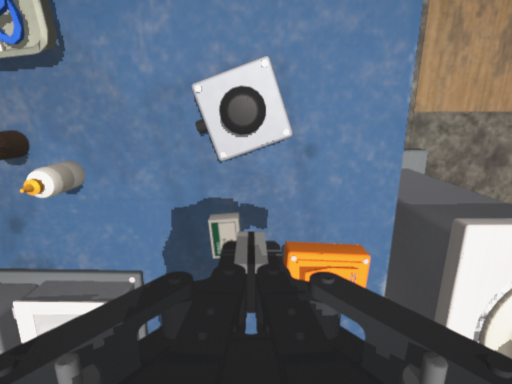

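The round button is at (243,110), which is world (435, −304). I'll press it.

carry_out:
  slide:
    - [0.04,-0.005,0.03]
    - [0.072,-0.0075,0.07]
    - [0.072,-0.0075,0.11]
    - [0.072,-0.0075,0.14]
    - [0.072,-0.0075,0.15]
    - [0.072,-0.0075,0.154]
    - [0.072,-0.0075,0.158]
    - [0.072,-0.0075,0.16]
  roll: [0,0,0,0,0,0,0,0]
  claw: [0,0,0,0,0,0,0,0]

```text
clock: 8.4
position: [436.0, -302.7, 233.3]
ee_rot: [0.707, -0.707, 0.001, -0.001]
contact_force: [0.7, 2.7, 4.3]
gripper_width: -0.0
grasp_force: 1.7
```

carry_out:
  slide:
    - [0,0,0.002]
    - [0,0,0.0035]
    - [0,0,0.0035]
  roll: [0,0,0]
  claw: [0,0,0]

```text
clock: 8.78
position: [436.0, -302.9, 229.5]
ee_rot: [0.707, -0.707, 0.001, -0.001]
contact_force: [0.7, 3.9, 6.4]
gripper_width: 0.4
grasp_force: 3.1
```

Force is just above the 5.5 N full-travel spring force, so I'll press a little further until the stop shows.

carry_out:
  slide:
    - [0,0,0.0015]
    - [0,0,0.002]
    - [0,0,0.002]
  roll: [0,0,0]
  claw: [0,0,0]

```text
clock: 9.15
position: [436.1, -302.9, 229.3]
ee_rot: [0.707, -0.707, 0.001, -0.0]
contact_force: [-1.8, 7.7, 17.5]
gripper_width: 0.3
grasp_force: 8.7
```

That's the hard stop. I'll release straight up and check.

carry_out:
  slide:
    - [0,0,-0.02]
    - [0,0,-0.06]
    - [0,0,-0.11]
    - [-0.03,0,-0.15]
    - [-0.07,0,-0.16]
    - [-0.07,0,-0.16]
    - [-0.07,0,-0.16]
  roll: [0,0,0,0,0,0,0]
  claw: [0,0,0,0,0,0,0]

```text
clock: 10.02
position: [435.3, -233.2, 386.2]
ee_rot: [-0.707, 0.707, 0.0, -0.0]
contact_force: [-0.2, -0.0, 0.2]
gripper_width: 0.1
grasp_force: 0.0
```

```bash
python3 - <<'E'
from h import *
p=shot('wrist'); s=shot('scene'); print(read_state()['contact_force'])
for q,X in ((p,(435.5,-303,64)),(s,(435.5,-303,64)),(s,(454,49,44)),(s,(408,39,52)),(s,(610,-36,64))):
    c=np.linalg.inv(q['W'])@[*X,1]; K=q['mtx']; a=(K[0,0]*c[0]/-c[2]+K[0,2],K[1,1]*c[1]/c[2]+K[1,2])
    print(X,np.round(at_depth(q,a),1))
cv2.imwrite('pics/end.png',cv2.resize(s['img'][140:320,130:370],(800,600))[:,:,::-1])
E
```

```text
[-0.40139872 -0.9984554  -0.20978295]
(435.5, -303, 64) [ 435.5 -303.    64.7]
(435.5, -303, 64) [ 434.7 -303.5   65. ]
(454, 49, 44) [453.1  48.   45.1]
(408, 39, 52) [409.6  41.1  49.7]
(610, -36, 64) [ 375.5 -233.2  304.2]
```

View pics/end.png

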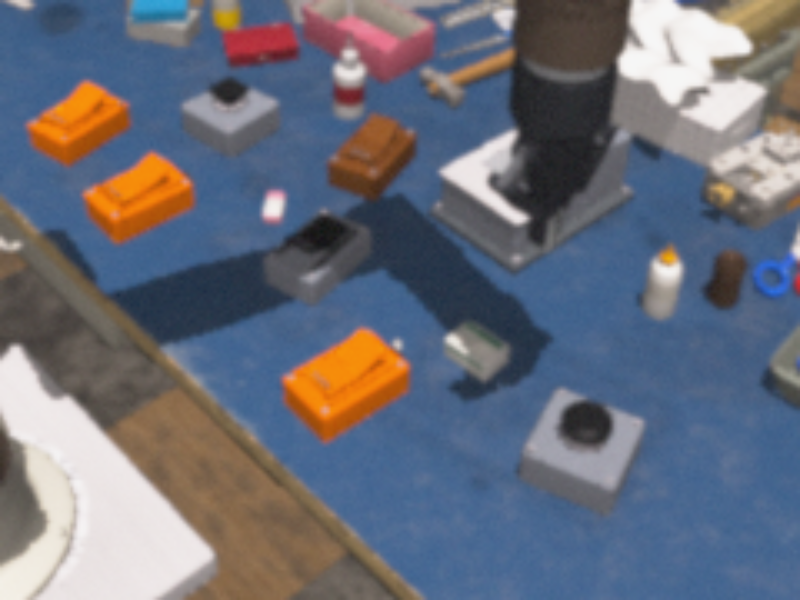

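The button at (585,425) is back up. The guard is level at (490,180), the rocker at (320,235) is on, and the loose things haven't moved.

```bash
python3 -c "
from bench import job_done; print(job_done())"
```

```text
the job is handed in; nothing more can be done
None
```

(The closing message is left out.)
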